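Load the sample tray and latch the autosampler door

ROBOT

A 7-joint arm with a two-finger parallel gripper is mounted at the origin on the work surface. World frame = base frame: x ahead of the robot, y to its left, z up, the work surface at z = 0. Lengths are in m, angles in rad, forces in N, time in s.
With the tool pointing down it reaches from about 0.425 to 1.025 m from the base axis. Payload 9.4 kg.
Tool frame: the origin (TCP) lies between the finger pads; the fingertips stand 22 mm ahead of it and the grasp point (between the pads) lies 3 mm ahead of it; z points along the fingers, y is the line along which they close (so a half turn about z gives the same grasp; the last joint's range is limited). The gripper opens to 85 mm and grips with 20 to 120 N. Pads are 22 mm wide; open, the fingers measure 114 mm over their backs; the gripper's body (76 mm by 85 mm) begins 54 mm behind the grasp point. The pads swing forward as they close: fully open they stand 13 mm farther back than shut.
Start: joints at [-1.196, 0.599, -0.003, 1.599, 0.002, 0.943, -0.08], TCP at [0.317, 0.652, 0.253] pointing down, gripper open.
Joint ranges: [-2.57, 2.57], [-0.35, 1.97], [-1.29, 1.29], [0.11, 2.56], [-1.05, 4.19], [0.11, 1.86], [-2.63, 2.63]. Speed limits (rad/s): [2.22, 2.22, 3.01, 3.01, 3.14, 3.14, 3.14].

INTERFACE

Orientations are given as a 3x3 rotation matrix whose columns are the frame's x, y, z axes.
In Python, from station import robot, optics gives the robot as it stands. The module is installed in compiled form; this text tells all that it offers.
- The arm moves only by the tool play_rows, never from a script. Its argument "plan" is one flat list of numbers, 7 for each row, row after row: the finger opening in m, from 0 to 0.0854, then the shift along the world's x, y, z in m, then the turn, a rotation vector about the world's x, y, z in rad. In form: [grip, tx, ty, tz, rx, ry, rz, grip, tx, ty, tz, rx, ry, rz, ...]. A call has 1 to 10 rows; each row shifts and turns the commanded pose from where the row before left it; what a row does not reach is not made up. A row lasts 1/12 s, in which the tool goes at most 41.7 mm and 7.16 degrees, less where a joint would pass 70% of its speed; a pose out of reach is approached as far as the arm can. A call is refused whole if a number of a shift passes 0.0417 or a number of a turn 0.125, either way. A call with a gripper value outside its range is refused whole. The fingers move at their own pace and stop on an object; the grip force is fixed at half the most. Time passes only in rows, so rows that do not move let the fingers close. It gives the time, the measured TCP pose, the force, the opening and the grip force at its end, in the units of the state.
- robot.observe(): the state, without advancing time (a new reading comes with each control period).
- optics.snapshot(name): name is "scene" or "top" or "wrist"; returns (picture, depth): 480x640x3 uint8, red, green, blue; 480x640 float32, m along the optical axis (not along the pixel's ray), 0 where there is no reading.
- optics.get_calibration(name): a dict with "fx", "fy", "cx", "cy" (pixels), "k1" (the pictures are not rectified: a ray, as slopes to the right and down, at radius r is drawn at 1 + k1 r^2 times it, then the intrinsics apply), "pose" (4x4, takes a point from camera to world coordinates); the wrist camera has in their place "hand_eye" (4x4, takes a point from camera to tool coordinates, whose origin is the TCP and whose axes are the flange's). Camera axes: x right, y down, z forward; pixel columns grow to the right and rows downward; lengths in m; the calibration is good to about 2 mm. A picture is of the moment at which its call begins: read the wrist's pose just before it. get_calibration takes no time and is no camera call.
- robot.hand_in(): hands the job in; it is judged then, once.
The state is a dict: "clock": time; "joint_positions": joint angles; "dq": joint speeds; "joint_efforts": joint torques, N m; "position": TCP position; "tcp_rot": TCP orientation; "ft_force": force on the tool from outside, world axes, zero at the start; "wrist_torque": the same for the moment, N m; "grip_width": finger opening in m; "grasp_force": force on a finger pad.
Only numpy, scipy, OpenCV 4.12 (cv2) and the standard library are available. Lean on these libraries where they do the work, as an engineer would, in place of code of your own. Each camera call takes 0.05 s, during which the arm holds its last target. There are 200 camera calls.

TASK

Slide the vial tray all the way into the autosampler first, then swing the autosampler's door to and press it, without slamming, until its sprung latch snaps in behind the strike and the door stays shut by itself when you let go. Press gently: never with more than about 20 N on the door. Leave the bottle, the carton and the beaker where they stand.

Things in the scene. Friction and masses are not known exactly. Their poses are not given: they have to be found in the camera images.
- sampler: White case fixed to the bench, 270 deep, 400 wide, 205 high. Origin: middle of the foot of its front face; x into the machine, y to its left, z up. The front has a bay for the tray, y -115 to +105, from 85 above the bench to the top; the bay's see-through roof begins 45 behind the front face, so fingers pointing down can follow the tray in from above.
- tray (a joint): Slide of the grey vial tray (m): 0 = fully home on a hard stop, grows as it comes out towards sampler -x, up to 0.13; starts 0.06 to 0.11 out. It stays where it is left and slides with about 2.5 N plus drag. The door cannot shut while it is out.
- tray_push (a point): On the front face of the tray's upright front panel, at its middle, 165 above the bench (sampler y = -5; 4 behind the case's front face when home). The panel is 190 wide, 6 thick, from 93 to 183 above the bench; axes as the sampler's.
- door (a joint): Upright hinge of the white door (rad): 0 = about shut, grows as it opens to the robot and to the left; starts 1.35 to 1.75. It rubs lightly and stays where it is left, until it meets a damped buffer spring some 24 mm before latching. Latched it reads anywhere from -0.045 to +0.045, as the strike is set up to 10 mm in or out; not latched, the buffer pushes it back open, past 0.055.
- hinge (a point): Top of the door's hinge axis, 205 above the bench; at sampler x = -22, y = +125. Axes of the door: it lies along -y (free edge) from the hinge; x from its outer to its inner face (the direction to push), z up.
- door_push (a point): On the door's outer face, 35 from its free edge, 175 above the bench; axes as point hinge. Door: 250 wide from hinge axis to free edge, 18 thick (axis in mid-thickness), from 87 to 205 above the bench, about 0.6 kg. Pressing the latch in here takes about 9 to 14 N, more nearer the hinge; the force dips as the latch snaps in, and 2 mm farther lies a hard stop.
- latch (a joint): Steel sprung bolt in the door's free edge (m), 132 above the bench, 16 high, sticking out 7: 0 = fully out, grows as it is pressed in. Its ramp faces the machine; its flat back catches behind the strike, a bracket with an upright round lip (114 to 150 above the bench) on the case's front, right of the bay. Riding over the lip it goes in about 5 mm and springs back to 0 as it snaps in.
- eluent: White plastic bottle, diameter 72, 190 high, bystander. Origin: centre of its underside.
- carton: White carton 160 x 60 x 45 high, bystander. Origin: centre of its underside.
- beaker: Glass beaker, diameter 70, 85 high, bystander. Origin: centre of its underside.

How it is judged:
By the outcome, as a careful person would: the job done as asked, in the order asked, and still so for the second after the job is handed in, with the robot touching nothing.
It also fails if it takes over 67 s, if anything falls off the work surface, if the arm or the gripper's body presses on something with over 40 N, if the wrist force passes 120 N, or if a joint passes its speed limit or range.

## Working session

There is one attempt and no reset: what is moved stays moved. The work goes in short steps, Python scripts to look and compute and a tool call to move; the robot and the scene stay as the last step left them, time stands still between calls to the robot, and variables do not carry over. Pictures are saved under pics/ and viewed, at most 10 in all, crops included, and the job is handed in when it is done.

Besides the shell and the picture viewer there is one more tool, called as name(argument=value, ...), one argument or row to a line, values as JSON. play_rows: Moves the arm, as the interface text tells. Its arguments: {"type":"object","properties":{"plan":{"type":"array","items":{"type":"number"}}},"required":["plan"]}

```bash
mkdir -p pics
cat > h.py <<'E'
import numpy as np, cv2
from station import robot, optics
def snap(n):
    s=robot.observe(); im,d=optics.snapshot(n); c=optics.get_calibration(n)
    if 'pose' in c: T=np.array(c['pose'])
    else:
        T=np.eye(4);T[:3,:3]=s['tcp_rot'];T[:3,3]=s['position'];T=T@np.array(c['hand_eye'])
    return im,d,c,T
def rays(c,uv):
    K=np.array([[c['fx'],0,c['cx']],[0,c['fy'],c['cy']],[0,0,1.]])
    p=cv2.undistortPoints(np.array(uv,float).reshape(-1,1,2),K,np.array([c['k1'],0,0,0.]))[:,0]
    return np.c_[p,np.ones(len(p))]
def cloud(d,c,T):
    v,u=np.mgrid[:480,:640]; r=rays(c,np.c_[u.ravel(),v.ravel()])
    P=(r*d.reshape(-1,1))@T[:3,:3].T+T[:3,3]
    return P.reshape(480,640,3)
def onplane(c,T,uv,z):
    r=rays(c,uv)@T[:3,:3].T; return T[:3,3]+r*((z-T[2,3])/r[:,2])[:,None]
E
python3 - <<'E'
from h import *
for n in('scene','top'):
    im,d,c,T=snap(n); cv2.imwrite(f'pics/{n}0.png',im[:,:,::-1]); np.savez(n+'0.npz',im=im,P=cloud(d,c,T),d=d); print(n,T.round(3).tolist(),c['fx'])
print({k:np.round(v,3).tolist() for k,v in robot.observe().items()})
E
```

```text
scene [[0.003, 0.868, -0.497, 1.053], [1.0, -0.002, 0.001, 0.046], [0.0, -0.497, -0.868, 1.037], [0.0, 0.0, 0.0, 1.0]] 449.7345504129603
top [[0.003, -0.987, 0.158, 0.28], [-1.0, -0.004, -0.005, 0.023], [0.005, -0.158, -0.987, 1.516], [0.0, 0.0, 0.0, 1.0]] 616.738527766845
{'clock': 0.1, 'joint_positions': [-1.196, 0.6, -0.003, 1.6, 0.002, 0.943, -0.08], 'dq': [-0.002, -0.002, 0.001, -0.002, 0.0, -0.0, -0.002], 'joint_efforts': [0.006, -77.8, 1.57, -25.862, 0.013, 0.006, -0.0], 'position': [0.316, 0.652, 0.252], 'tcp_rot': [[-0.9, 0.437, -0.0], [0.437, 0.9, -0.001], [-0.0, -0.001, -1.0]], 'ft_force': [0.553, -0.08, -0.655], 'wrist_torque': [0.033, -0.007, -0.057], 'grasp_force': 0.0, 'grip_width': 0.085}
```

View pics/scene0.png

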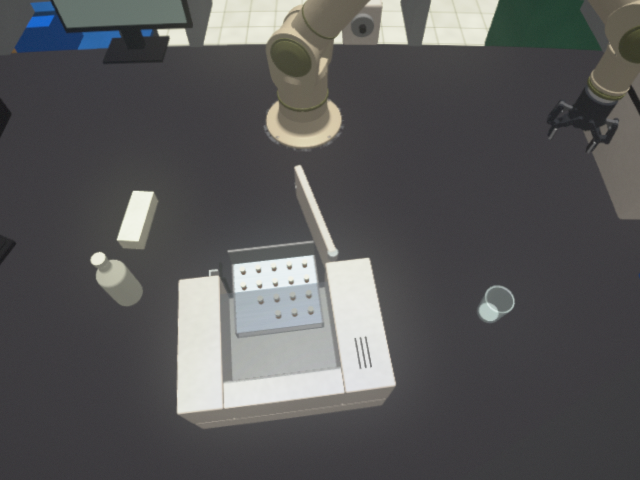

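View pics/top0.png

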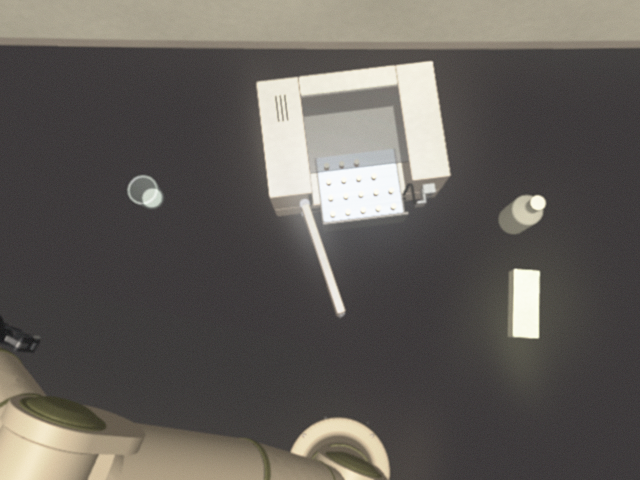

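The scene view shows the sampler with its door open at (315,210) and the tray out at (275,250). The beaker is at (497,300), the bottle at (120,280) and the carton at (137,220). In the top view, the door runs from (305,204) to (341,312), the tray front from (322,222) to (407,212), and the strike sits near (425,192).

Run:
```python
from h import *
c=optics.get_calibration('top');T=np.array(c['pose'])
z=np.load('top0.npz');P=z['P'];im=z['im']
m=((abs(P[...,2]-.205)<.012)&(P[...,0]>.2)&(abs(P[...,1])<.4)&(im.min(2)>120)).astype(np.uint8)
mo=cv2.morphologyEx(m,cv2.MORPH_OPEN,np.ones((17,17)))
n,l,st,ce=cv2.connectedComponentsWithStats(mo)
print(st)
cn=max(cv2.findContours(mo,0,2)[0],key=cv2.contourArea)
hull=cv2.convexHull(cn)[:,0]
W=onplane(c,T,hull,.205)[:,:2]
r=cv2.minAreaRect(W.astype(np.float32)*1000);print('case',r,cv2.boxPoints(r).round(0).tolist())
# door
dm=m.copy();dm[cv2.dilate(mo,np.ones((5,5)))>0]=0
n,l,st,ce=cv2.connectedComponentsWithStats(dm)
k=1+st[1:,4].argmax();print(st[k],ce[k])
uv=np.argwhere(l==k)[:,::-1]
W=onplane(c,T,uv,.205)[:,:2];r=cv2.minAreaRect(W.astype(np.float32)*1000);print('door',r,cv2.boxPoints(r).round(0).tolist())
# tray front: top edge panel z=.183
tm=((abs(P[...,2]-.183)<.01)&(P[...,0]>.2)&(abs(P[...,1])<.25))
print('tray pix',tm.sum(), )
print('manual',onplane(c,T,[[322,222],[407,212]],.183).round(4))
for n,uv in(('bottle',[514,220]),('beaker',[152,199]),('carton',[524,303])):print(n,onplane(c,T,[uv],0).round(3))
vis=im.copy();vis[m>0]=vis[m>0]//2+[0,120,0];vis[tm]=[255,0,0]
vis=vis.astype(np.uint8)[:,:,::-1][50:330,240:460]
cv2.imwrite('pics/v1.png',cv2.resize(vis,None,fx=2.1,fy=2.1,interpolation=cv2.INTER_NEAREST))
```

```text
[[     0      0    640    480 294530]
 [   389     66     55     90   3206]
 [   358     68     30     22    631]
 [   338     72     19     20    380]
 [   262     74     71    123   4566]
 [   314    108     86     59   3527]
 [   416    159     18     20    360]]
case ((753.051025390625, 107.77146911621094), (140.65663146972656, 305.1567077636719), 76.93292236328125) [[589.0, 74.0], [886.0, 5.0], [918.0, 142.0], [620.0, 211.0]]
[ 303  113   43   82 1139] [315.64969271 148.38630378]
door ((708.123046875, 44.57801818847656), (177.0229034423828, 92.51722717285156), 15.510774612426758) [[610.0, 65.0], [635.0, -24.0], [806.0, 24.0], [781.0, 113.0]]
tray pix 601
manual [[ 0.5538  0.0356  0.183 ]
 [ 0.5771 -0.1521  0.183 ]]
bottle [[ 0.598 -0.443  0.   ]]
beaker [[0.648 0.464 0.   ]]
carton [[ 0.391 -0.458  0.   ]]
```

View pics/v1.png

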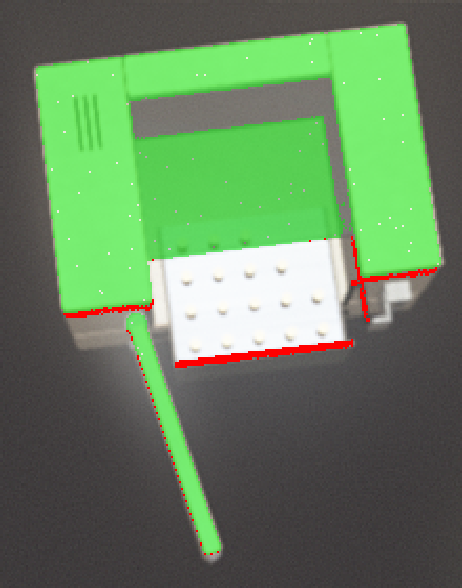

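The crop shows the case's top outline with corners at crop pixels (35,67), (405,24), (440,270) and (64,314). The door runs from (137,318) to (210,555), and the red strip along the tray panel's top runs from (175,365) to (352,344).

```bash
cat >> h.py <<'E'
def world(f):
    return np.load(f)
E
python3 - <<'E'
from h import *
c=optics.get_calibration('top');T=np.array(c['pose'])
z=np.load('top0.npz');P=z['P'];im=z['im']
m=((abs(P[...,2]-.205)<.012)&(P[...,0]>.2)&(abs(P[...,1])<.4)&(im.min(2)>90)).astype(np.uint8)
# left-half front line and door split: in pixel, front line from (270,200) to (449,179)
v,u=np.mgrid[:480,:640]
case=(m>0)&(v<200.5-(u-270)*(20.5/179.))
cn=np.vstack(cv2.findContours(case.astype(np.uint8),0,2)[0])[:,0]
W=onplane(c,T,cn,.205)[:,:2]
r=cv2.minAreaRect(W.astype(np.float32)*1000);B=cv2.boxPoints(r);print('case',r,B.round(1).tolist())
# front line: outermost front contour pts per column for two blocks
F=[]
for uu in list(range(276,300))+list(range(412,446)):
    F.append([uu,np.where(case[:,uu])[0].max()+.5])
F=onplane(c,T,F,.205)[:,:2]
vx,vy,x0,y0=cv2.fitLine(F.astype(np.float32),cv2.DIST_HUBER,0,.001,.001).ravel()
print('front dir',vx,vy,'pt',x0,y0, 'res',np.std((F-[x0,y0])@[-vy,vx]))
yl=np.array([vx,vy])*np.sign(vy); xs=np.array([yl[1],-yl[0]])
Yc=(W@yl).min(),(W@yl).max(); print('width',Yc[1]-Yc[0],'depth',(W@xs).max()-np.median(F@xs))
O=xs*np.median(F@xs)+yl*(sum(Yc)/2); print('O',O,'x',xs,'y',yl)
tm=((abs(P[...,2]-.183)<.008)&(u>318)&(u<410)&(v>205)&(v<228))
W=onplane(c,T,np.argwhere(tm)[:,::-1],.183)[:,:2]-O
print('tray x',np.percentile(W@xs,[2,50,98]),'y',np.percentile(W@yl,[1,99]))
dm=(m>0)&(v>215)&(u<360)
W=onplane(c,T,np.argwhere(dm)[:,::-1],.205)[:,:2]
vx,vy,x0,y0=cv2.fitLine(W.astype(np.float32),cv2.DIST_HUBER,0,.001,.001).ravel()
d=np.array([vx,vy])*(-np.sign(vx)); s=(W@d).max()
H=O+xs*-.022+yl*.125; print('hinge',H,'door dir',d,'free edge',np.array([x0,y0])+d*(s-np.dot([x0,y0],d)),'len from hinge',s-H@d,'offset',(np.array([x0,y0])-H)@[-d[1],d[0]])
print('door angle',np.degrees(np.arctan2(d@-xs,d@-yl)), 'rad',np.arctan2(d@-xs,d@-yl))
E
```

```text
case ((759.9844360351562, -30.117263793945312), (275.3041687011719, 400.0292053222656), 7.4045867919921875) [[597.7000122070312, 150.5], [649.2999877929688, -246.1999969482422], [922.2999877929688, -210.6999969482422], [870.7000122070312, 186.0]]
front dir 0.12657568 -0.99195695 pt 0.62874335 -0.06980939 res 0.0008845959292107481
width 0.39992792497732127 depth 0.2727333085439987
O [ 0.62590064 -0.04736935] x [0.99195695 0.12657568] y [-0.12657568  0.99195695]
tray x [-0.06714446 -0.06321284 -0.05956983] y [-0.09714336  0.08780381]
hinge [0.58825563 0.0738406 ] door dir [-0.9465538  -0.32254583] free edge [ 0.35435492 -0.00593102] len from hinge 0.24712964046076913 offset 6.443300719895077e-05
door angle 78.4548 rad 1.3692946
```

play_rows(
  plan=[0, 0.008, -0.03, 0.005, 0, 0, 0.024, 0, 0.008, -0.03, 0.005, 0, 0, 0.024, 0, 0.008, -0.03, 0.005, 0, 0, 0.024, 0, 0.008, -0.03, 0.005, 0, 0, 0.024, 0, 0.008, -0.03, 0.005, 0, 0, 0.024, 0, 0.008, -0.03, 0.005, 0, 0, 0.024, 0, 0.008, -0.03, 0.005, 0, 0, 0.024, 0, 0.008, -0.03, 0.005, 0, 0, 0.024, 0, 0.008, -0.03, 0.005, 0, 0, 0.024, 0, 0.008, -0.03, 0.005, 0, 0, 0.024],
)

```text
clock: 0.93
position: [0.3966, 0.3506, 0.3033]
tcp_rot: [[-0.978, 0.209, -0.0], [0.209, 0.978, -0.0], [0.0, -0.0, -1.0]]
ft_force: [1.7, 0.4, -0.0]
grip_width: -0.0003
grasp_force: 0.0
```

play_rows(
  plan=[0, 0.008, -0.03, 0, 0, 0, 0.024, 0, 0.008, -0.03, 0, 0, 0, 0.024, 0, 0.008, -0.03, 0, 0, 0, 0.024, 0, 0.008, -0.03, 0, 0, 0, 0.024, 0, 0.008, -0.03, 0, 0, 0, 0.024, 0, 0.008, -0.03, 0, 0, 0, 0.024, 0, 0.008, -0.03, 0, 0, 0, 0.024, 0, 0.008, -0.03, 0, 0, 0, 0.024, 0, 0.008, -0.03, 0, 0, 0, 0.024, 0, 0.008, -0.03, 0, 0, 0, 0.024],
)

```text
clock: 1.77
position: [0.4765, 0.0507, 0.3032]
tcp_rot: [[-1.0, -0.03, -0.0], [-0.03, 1.0, -0.0], [0.0, -0.0, -1.0]]
ft_force: [1.0, 0.3, -0.0]
grip_width: 0.0002
grasp_force: 0.0
```

play_rows(
  plan=[0, 0.009, -0.03, 0, 0, 0, 0.024, 0, 0.009, -0.03, 0, 0, 0, 0.025, 0, 0.009, -0.03, 0, 0, 0, 0.025, 0, 0.009, -0.028, 0, 0, 0, 0.025, 0, 0, 0, 0, 0, 0, 0, 0, 0, 0, 0, 0, 0, 0],
)

```text
clock: 2.27
position: [0.5125, -0.0673, 0.3029]
tcp_rot: [[-0.992, -0.123, -0.001], [-0.123, 0.992, -0.0], [0.001, -0.0, -1.0]]
ft_force: [0.2, -0.2, 0.5]
grip_width: -0.0
grasp_force: 0.0
```

play_rows(
  plan=[0, 0, 0, -0.02, 0, 0, 0, 0, 0, 0, -0.02, 0, 0, 0, 0, 0, 0, -0.02, 0, 0, 0, 0, 0, 0, -0.02, 0, 0, 0, 0, 0, 0, -0.02, 0, 0, 0, 0, 0, 0, -0.02, 0, 0, 0, 0, 0, 0, -0.01, 0, 0, 0, 0, 0, 0, 0, 0, 0, 0],
)

```text
clock: 2.93
position: [0.5113, -0.0644, 0.1714]
tcp_rot: [[-0.992, -0.128, -0.004], [-0.128, 0.992, 0.001], [0.004, 0.001, -1.0]]
ft_force: [-0.4, -0.3, -0.6]
grip_width: -0.0001
grasp_force: 0.0
```

Run:
```python
from h import *
a=snap('scene')[0];b=snap('top')[0]
x=np.hstack([cv2.resize(a[140:330,160:400],(480,380)),b[100:300,250:450][:190,:150].repeat(2,0).repeat(2,1)])
cv2.imwrite('pics/s2.png',x[:,:,::-1]);print(x.shape)
```

```text
(380, 780, 3)
```

View pics/s2.png

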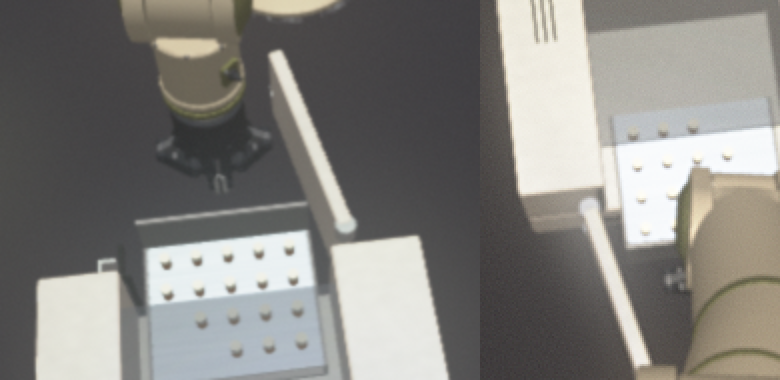

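The fingers are closed and hanging in front of the tray panel, clear of the door. In the crop the fingertips are at about (222,185) and the panel's top edge runs from (137,222) to (308,205). Now I push the tray.

play_rows(
  plan=[0, 0.01, 0.0013, 0, 0, 0, 0, 0, 0.01, 0.0013, 0, 0, 0, 0, 0, 0.01, 0.0013, 0, 0, 0, 0, 0, 0.005, 0.0006, 0, 0, 0, 0, 0, 0.005, 0.0006, 0, 0, 0, 0, 0, 0.005, 0.0006, 0, 0, 0, 0, 0, 0.005, 0.0006, 0, 0, 0, 0],
)

```text
clock: 3.62
position: [0.5622, -0.0594, 0.1732]
tcp_rot: [[-0.992, -0.127, -0.001], [-0.127, 0.992, 0.0], [0.001, 0.0, -1.0]]
ft_force: [-3.4, 0.7, 1.9]
grip_width: 0.0001
grasp_force: 1.5
```

play_rows(
  plan=[0, 0.005, 0.0006, 0, 0, 0, 0, 0, 0.005, 0.0006, 0, 0, 0, 0, 0, 0.005, 0.0006, 0, 0, 0, 0, 0, 0.005, 0.0006, 0, 0, 0, 0, 0, 0.005, 0.0006, 0, 0, 0, 0, 0, 0.005, 0.0006, 0, 0, 0, 0, 0, 0.005, 0.0006, 0, 0, 0, 0],
)

```text
clock: 4.2
position: [0.5979, -0.055, 0.1732]
tcp_rot: [[-0.992, -0.127, -0.0], [-0.127, 0.992, 0.0], [0.0, 0.0, -1.0]]
ft_force: [-3.1, 0.9, -0.3]
grip_width: 0.0001
grasp_force: 1.5
```

play_rows(
  plan=[0, 0.004, 0.0005, 0, 0, 0, 0, 0, 0.004, 0.0005, 0, 0, 0, 0, 0, 0.004, 0.0005, 0, 0, 0, 0, 0, 0.003, 0.0004, 0, 0, 0, 0, 0, 0.002, 0.0003, 0, 0, 0, 0, 0, 0.001, 0.0001, 0, 0, 0, 0],
)

```text
clock: 4.7
position: [0.6158, -0.0529, 0.1732]
tcp_rot: [[-0.992, -0.127, 0.0], [-0.127, 0.992, -0.0], [-0.0, -0.0, -1.0]]
ft_force: [-2.4, 1.8, -0.9]
grip_width: -0.0002
grasp_force: 1.3
```

play_rows(
  plan=[0, 0.001, 0.0001, 0, 0, 0, 0, 0, 0.001, 0.0001, 0, 0, 0, 0],
)

```text
clock: 4.87
position: [0.6174, -0.0528, 0.1732]
tcp_rot: [[-0.992, -0.127, -0.0], [-0.127, 0.992, -0.0], [0.0, -0.0, -1.0]]
ft_force: [-2.5, 0.9, -0.5]
grip_width: -0.0
grasp_force: 1.3
```

play_rows(
  plan=[0, 0.001, 0.0001, 0, 0, 0, 0, 0, 0.001, 0.0001, 0, 0, 0, 0],
)

```text
clock: 5.03
position: [0.6195, -0.0526, 0.1733]
tcp_rot: [[-0.992, -0.127, -0.0], [-0.127, 0.992, -0.0], [0.0, -0.0, -1.0]]
ft_force: [-3.0, 1.4, -0.2]
grip_width: -0.0002
grasp_force: 1.3
```

play_rows(
  plan=[0, 0.001, 0.0001, 0, 0, 0, 0, 0, 0.001, 0.0001, 0, 0, 0, 0],
)

```text
clock: 5.2
position: [0.6216, -0.0523, 0.1733]
tcp_rot: [[-0.992, -0.127, -0.0], [-0.127, 0.992, 0.0], [0.0, 0.0, -1.0]]
ft_force: [-3.0, 1.4, -1.3]
grip_width: -0.0003
grasp_force: 1.3
```

play_rows(
  plan=[0, 0.001, 0.0001, 0, 0, 0, 0, 0, 0.001, 0.0001, 0, 0, 0, 0],
)

```text
clock: 5.37
position: [0.6232, -0.0521, 0.1733]
tcp_rot: [[-0.992, -0.127, -0.001], [-0.127, 0.992, 0.0], [0.001, 0.0, -1.0]]
ft_force: [-7.0, 1.6, 4.7]
grip_width: 0.0002
grasp_force: 3.3
```

play_rows(
  plan=[0, 0.001, 0.0001, 0, 0, 0, 0, 0, 0.001, 0.0001, 0, 0, 0, 0],
)

```text
clock: 5.53
position: [0.6233, -0.0521, 0.1733]
tcp_rot: [[-0.992, -0.127, -0.005], [-0.127, 0.992, -0.0], [0.005, 0.001, -1.0]]
ft_force: [-14.2, 0.1, 9.8]
grip_width: -0.0
grasp_force: 7.1
```

play_rows(
  plan=[0, -0.005, -0.0006, 0, 0, 0, 0, 0, -0.01, -0.0013, 0, 0, 0, 0, 0, -0.015, -0.002, 0, 0, 0, 0, 0, -0.015, -0.002, 0, 0, 0, 0, 0, -0.01, -0.0013, 0.01, 0, 0, 0, 0, 0, 0, 0.025, 0, 0, 0, 0, 0, 0, 0.025, 0, 0, 0, 0, 0, 0, 0.03, 0, 0, 0, 0, 0, 0, 0.03, 0, 0, 0, 0, 0, 0, 0.01, 0, 0, 0],
)

```text
clock: 6.37
position: [0.5722, -0.0596, 0.3086]
tcp_rot: [[-0.992, -0.126, 0.008], [-0.126, 0.992, -0.0], [-0.008, -0.001, -1.0]]
ft_force: [1.3, -0.3, 1.1]
grip_width: -0.0002
grasp_force: 0.0
```

play_rows(
  plan=[0, -0.013, 0.016, 0, 0, 0, -0.11, 0, -0.013, 0.016, 0, 0, 0, -0.11, 0, -0.013, 0.016, 0, 0, 0, -0.11, 0, -0.013, 0.016, 0, 0, 0, -0.11, 0, -0.013, 0.016, 0, 0, 0, -0.11, 0, -0.013, 0.016, 0, 0, 0, -0.11, 0, -0.013, 0.016, 0, 0, 0, -0.11, 0, -0.013, 0.016, 0, 0, 0, -0.11, 0, -0.013, 0.012, 0, 0, 0, -0.11, 0, 0, 0, 0, 0, 0, -0.11],
)

```text
clock: 7.2
position: [0.4513, 0.0829, 0.3036]
tcp_rot: [[-0.561, 0.828, -0.0], [0.828, 0.561, 0.001], [0.001, 0.001, -1.0]]
ft_force: [-0.3, 0.1, -0.5]
grip_width: -0.0001
grasp_force: 0.0
```

Run:
```python
from h import *
im,d,c,T=snap('scene');P=cloud(d,c,T)
O=np.array([.6259,-.0474]);xs=np.array([.992,.1266]);yl=np.array([-.1266,.992])
S=P[...,:2]-O;X=S@xs;Y=S@yl
m=(abs(P[...,2]-.183)<.007)&(abs(Y+.005)<.08)&(abs(X)<.1)
h=np.histogram(X[m],bins=np.arange(-.1,.1,.005));print([(round(b,3),int(a)) for a,b in zip(*h) if a>5])
cv2.imwrite('pics/s3.png',im[80:400,120:440][:,:,::-1].repeat(1,0))
print({k:np.round(v,3).tolist() for k,v in robot.observe().items() if k in('position','joint_positions','ft_force')})
```

```text
[(np.float64(0.005), 31), (np.float64(0.01), 203), (np.float64(0.015), 54)]
{'joint_positions': [-0.505, 0.216, 0.247, 2.135, -0.074, 0.798, 0.376], 'position': [0.453, 0.082, 0.304], 'ft_force': [-0.1, 0.448, 0.188]}
```

View pics/s3.png

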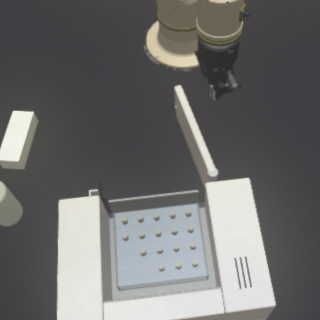

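The tray panel now sits flush with the front (crop (150,195)). The gripper is left of the door's outer face, with clearance, at (222,85). Next I finish the turn, descend, and approach the door.

play_rows(
  plan=[0, 0, 0, -0.02, 0, 0, -0.09, 0, 0, 0, -0.02, 0, 0, -0.09, 0, 0, 0, -0.02, 0, 0, -0.09, 0, 0, 0, -0.02, 0, 0, 0, 0, 0, 0, -0.02, 0, 0, 0, 0, 0, 0, -0.02, 0, 0, 0, 0, 0, 0, -0.01, 0, 0, 0, 0, 0, 0, 0, 0, 0, 0],
)

```text
clock: 7.92
position: [0.4532, 0.0803, 0.1718]
tcp_rot: [[-0.324, 0.946, -0.002], [0.946, 0.324, -0.001], [-0.0, -0.002, -1.0]]
ft_force: [1.2, -0.2, 0.3]
grip_width: -0.0
grasp_force: 0.0
```

play_rows(
  plan=[0, 0.001, -0.004, 0, 0, 0, 0, 0, 0.002, -0.005, 0, 0, 0, 0, 0, 0.002, -0.005, 0, 0, 0, 0, 0, 0.002, -0.005, 0, 0, 0, 0, 0, 0.001, -0.003, 0, 0, 0, 0, 0, 0.001, -0.003, 0, 0, 0, 0, 0, 0.001, -0.003, 0, 0, 0, 0],
)

```text
clock: 8.5
position: [0.4637, 0.0526, 0.1735]
tcp_rot: [[-0.322, 0.947, 0.0], [0.947, 0.322, 0.0], [0.0, 0.0, -1.0]]
ft_force: [-0.3, 0.7, -0.5]
grip_width: 0.0004
grasp_force: 0.0
```

```bash
cat > arc.py <<'E'
import numpy as np,sys
H=np.array([.5883,.0738])
def pose(th,r,off):
    f=np.radians(-82.73)-th; d=np.array([np.cos(f),np.sin(f)]); return H+r*d+off*np.array([d[1],-d[0]])*1
def rel(p):
    pass
if __name__=='__main__':
    p=np.array([.4637,.0526]); ths=np.linspace(1.369,.20,31); rs=np.linspace(.125,.21,31)
    for i in range(1,31):
        q=pose(ths[i],rs[i],.018); s=(q-p).round(4); p=p+s
        print(i,s.tolist(),round(ths[i-1]-ths[i],3),q.round(3),round(np.hypot(*q),3))
E
python3 arc.py
```

```text
1 [-0.0012, -0.0079] 0.039 [0.463 0.045] 0.465
2 [-0.0013, -0.006] 0.039 [0.461 0.039] 0.463
3 [-0.0011, -0.0062] 0.039 [0.46  0.033] 0.461
4 [-0.0008, -0.0063] 0.039 [0.459 0.026] 0.46
5 [-0.0005, -0.0064] 0.039 [0.459 0.02 ] 0.459
6 [-0.0002, -0.0065] 0.039 [0.459 0.013] 0.459
7 [0.0001, -0.0066] 0.039 [0.459 0.007] 0.459
8 [0.0004, -0.0067] 0.039 [ 0.459 -0.   ] 0.459
9 [0.0008, -0.0068] 0.039 [ 0.46  -0.007] 0.46
10 [0.0011, -0.0068] 0.039 [ 0.461 -0.014] 0.461
11 [0.0015, -0.0068] 0.039 [ 0.462 -0.02 ] 0.463
12 [0.0017, -0.0069] 0.039 [ 0.464 -0.027] 0.465
13 [0.0022, -0.0068] 0.039 [ 0.466 -0.034] 0.468
14 [0.0024, -0.0069] 0.039 [ 0.469 -0.041] 0.471
15 [0.0029, -0.0068] 0.039 [ 0.472 -0.048] 0.474
16 [0.0032, -0.0067] 0.039 [ 0.475 -0.055] 0.478
17 [0.0035, -0.0067] 0.039 [ 0.478 -0.061] 0.482
18 [0.0039, -0.0066] 0.039 [ 0.482 -0.068] 0.487
19 [0.0042, -0.0065] 0.039 [ 0.487 -0.074] 0.492
20 [0.0046, -0.0064] 0.039 [ 0.491 -0.081] 0.498
21 [0.0049, -0.0063] 0.039 [ 0.496 -0.087] 0.504
22 [0.0053, -0.0061] 0.039 [ 0.501 -0.093] 0.51
23 [0.0056, -0.0059] 0.039 [ 0.507 -0.099] 0.516
24 [0.0059, -0.0057] 0.039 [ 0.513 -0.105] 0.523
25 [0.0063, -0.0056] 0.039 [ 0.519 -0.11 ] 0.531
26 [0.0066, -0.0053] 0.039 [ 0.526 -0.116] 0.538
27 [0.0069, -0.0051] 0.039 [ 0.533 -0.121] 0.546
28 [0.0072, -0.0048] 0.039 [ 0.54  -0.125] 0.554
29 [0.0074, -0.0046] 0.039 [ 0.547 -0.13 ] 0.562
30 [0.0078, -0.0042] 0.039 [ 0.555 -0.134] 0.571
```

play_rows(
  plan=[0, -0.001, -0.007, 0, 0, 0, 0.039, 0, -0.001, -0.006, 0, 0, 0, 0.039, 0, -0.001, -0.006, 0, 0, 0, 0.039, 0, -0.001, -0.006, 0, 0, 0, 0.039, 0, -0.0005, -0.0065, 0, 0, 0, 0.039],
)

```text
clock: 8.92
position: [0.4589, 0.0212, 0.1733]
tcp_rot: [[-0.502, 0.865, 0.0], [0.865, 0.502, 0.0], [0.0, 0.0, -1.0]]
ft_force: [0.4, 1.1, -0.2]
grip_width: -0.0003
grasp_force: 0.0
```

play_rows(
  plan=[0, 0, -0.0065, 0, 0, 0, 0.039, 0, 0, -0.0065, 0, 0, 0, 0.039, 0, 0.0005, -0.0065, 0, 0, 0, 0.039, 0, 0.001, -0.007, 0, 0, 0, 0.039, 0, 0.001, -0.007, 0, 0, 0, 0.039],
)

```text
clock: 9.33
position: [0.4615, -0.0124, 0.1733]
tcp_rot: [[-0.66, 0.752, -0.0], [0.752, 0.66, 0.0], [0.0, -0.0, -1.0]]
ft_force: [0.2, 0.6, -0.4]
grip_width: 0.0005
grasp_force: 0.0
```

play_rows(
  plan=[0, 0.0015, -0.007, 0, 0, 0, 0.039, 0, 0.0015, -0.007, 0, 0, 0, 0.039, 0, 0.002, -0.007, 0, 0, 0, 0.039, 0, 0.0025, -0.007, 0, 0, 0, 0.039, 0, 0.003, -0.007, 0, 0, 0, 0.039, 0, 0.003, -0.007, 0, 0, 0, 0.039, 0, 0.0035, -0.0065, 0, 0, 0, 0.039, 0, 0.004, -0.0065, 0, 0, 0, 0.039, 0, 0.004, -0.0065, 0, 0, 0, 0.039, 0, 0.0045, -0.0065, 0, 0, 0, 0.039],
)

```text
clock: 10.17
position: [0.491, -0.0806, 0.1733]
tcp_rot: [[-0.896, 0.445, -0.0], [0.445, 0.896, -0.0], [0.0, -0.0, -1.0]]
ft_force: [-0.2, 1.5, -0.2]
grip_width: 0.0003
grasp_force: 0.0
```

Run:
```python
from h import *
im,d,c,T=snap('scene');P=cloud(d,c,T)
H=np.array([.5883,.0738]);O=np.array([.6259,-.0474]);xs=np.array([.992,.1266]);yl=np.array([-.1266,.992])
X=(P[...,:2]-O)@xs
m=(abs(P[...,2]-.205)<.008)&(X<-.012)&(X>-.3)&(im.min(2)>130)
uv=np.argwhere(m)[:,::-1];W=onplane(c,T,uv,.205)[:,:2]
a=W-H;R=np.hypot(*a.T);k=(R>.05)&(R<.26)
print(k.sum(),'ang',np.percentile(np.arctan2(-(a[k]@xs),-(a[k]@yl)),[10,50,90]),R[k].max())
p=robot.observe()['position'][:2]-H; th=np.median(np.arctan2(-(a[k]@xs),-(a[k]@yl)));f=np.radians(-82.73)-th;dd=np.array([np.cos(f),np.sin(f)]);print('tcp r',p@dd,'off',p@[dd[1],-dd[0]])
cv2.imwrite('pics/s4.png',im[80:400,120:440][:,:,::-1])
```

```text
623 ang [0.46980107 0.54214513 0.59223535] 0.24401337321354358
tcp r 0.18132265623751848 off 0.025281438252174417
```

View pics/s4.png

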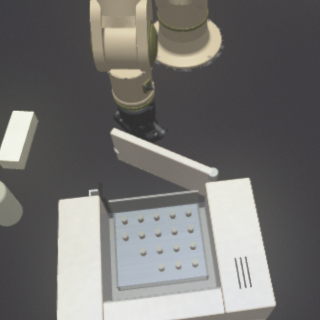

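The door is following: its free edge is at (115,135) in the crop, with the gripper behind it at (140,125), at about 0.55 rad. I'll keep going.

play_rows(
  plan=[0, 0.005, -0.0065, 0, 0, 0, 0.039, 0, 0.005, -0.006, 0, 0, 0, 0.039, 0, 0.0055, -0.006, 0, 0, 0, 0.039, 0, 0.006, -0.0055, 0, 0, 0, 0.039, 0, 0.0065, -0.0055, 0, 0, 0, 0.039, 0, 0.0065, -0.0055, 0, 0, 0, 0.039],
)

```text
clock: 10.72
position: [0.5255, -0.1153, 0.1732]
tcp_rot: [[-0.974, 0.226, -0.0], [0.226, 0.974, 0.0], [0.0, -0.0, -1.0]]
ft_force: [-0.0, 0.4, -0.1]
grip_width: -0.0
grasp_force: 0.0
```

play_rows(
  plan=[0, 0.006, -0.0045, 0, 0, 0, 0.035, 0, 0.005, -0.0035, 0, 0, 0, 0.03, 0, 0.004, -0.0025, 0, 0, 0, 0.025, 0, 0.003, -0.002, 0, 0, 0, 0.018, 0, 0.003, -0.002, 0, 0, 0, 0.018, 0, 0.003, -0.0015, 0, 0, 0, 0.015],
)

```text
clock: 11.22
position: [0.5495, -0.1312, 0.1732]
tcp_rot: [[-0.996, 0.087, -0.0], [0.087, 0.996, 0.0], [0.0, -0.0, -1.0]]
ft_force: [-0.3, -0.5, -0.2]
grip_width: 0.0002
grasp_force: 0.0
```

Run:
```python
from h import *
s=robot.observe();H=np.array([.5883,.0738]);O=np.array([.6259,-.0474]);xs=np.array([.992,.1266]);yl=np.array([-.1266,.992])
p=s['position'][:2]; print(s['clock'],'sampler',(p-O)@xs,(p-O)@yl,'r',np.hypot(*(p-H)),'yaw rel deg',np.degrees(np.arctan2(s['tcp_rot'][1,1],s['tcp_rot'][0,1]))-97.27,s['ft_force'])
```

```text
11.2167 sampler -0.0863661404432386 -0.07344643162590653 r 0.2086193033086893 yaw rel deg -12.235952915878187 [-0.32780701 -0.48296546 -0.21851508]
```

play_rows(
  plan=[0, 0.003, -0.001, 0, 0, 0, 0.014, 0, 0.003, -0.0008, 0, 0, 0, 0.014, 0, 0.003, -0.0008, 0, 0, 0, 0.014, 0, 0.003, -0.0008, 0, 0, 0, 0.014, 0, 0.003, -0.0006, 0, 0, 0, 0.014],
)

```text
clock: 11.63
position: [0.5648, -0.1352, 0.1733]
tcp_rot: [[-1.0, 0.016, -0.0], [0.016, 1.0, -0.0], [0.0, -0.0, -1.0]]
ft_force: [0.0, -0.5, -0.8]
grip_width: 0.0002
grasp_force: 0.0
```

play_rows(
  plan=[0, 0.0015, -0.0003, 0, 0, 0, 0.007, 0, 0.0015, -0.0003, 0, 0, 0, 0.007, 0, 0.0015, -0.0003, 0, 0, 0, 0.007, 0, 0.0015, -0.0003, 0, 0, 0, 0.007],
)

```text
clock: 11.97
position: [0.5698, -0.1363, 0.1731]
tcp_rot: [[-1.0, -0.011, -0.002], [-0.011, 1.0, 0.0], [0.002, 0.0, -1.0]]
ft_force: [-3.6, 0.8, 0.0]
grip_width: -0.0
grasp_force: 0.0
```

play_rows(
  plan=[0, 0.0015, -0.0003, 0, 0, 0, 0.007, 0, 0.0015, -0.0003, 0, 0, 0, 0.007, 0, 0.0015, -0.0003, 0, 0, 0, 0.007, 0, 0.0015, -0.0003, 0, 0, 0, 0.007],
)

```text
clock: 12.3
position: [0.5759, -0.1375, 0.173]
tcp_rot: [[-0.999, -0.039, -0.002], [-0.039, 0.999, 0.0], [0.002, 0.0, -1.0]]
ft_force: [-4.4, 2.8, -0.7]
grip_width: -0.0
grasp_force: 0.0
```

play_rows(
  plan=[0, 0.001, -0.0001, 0, 0, 0, 0.005, 0, 0.001, -0.0001, 0, 0, 0, 0.005, 0, 0.001, -0.0001, 0, 0, 0, 0.005, 0, 0.001, -0.0001, 0, 0, 0, 0.005],
)

```text
clock: 12.63
position: [0.5794, -0.1378, 0.1729]
tcp_rot: [[-0.998, -0.059, -0.003], [-0.059, 0.998, 0.0], [0.003, 0.0, -1.0]]
ft_force: [-7.7, 1.4, 2.5]
grip_width: 0.0003
grasp_force: 0.0
```

play_rows(
  plan=[0, 0.001, -0.0001, 0, 0, 0, 0.005, 0, 0.001, -0.0001, 0, 0, 0, 0.005, 0, 0.001, -0.0001, 0, 0, 0, 0.005],
)

```text
clock: 12.88
position: [0.582, -0.138, 0.1729]
tcp_rot: [[-0.997, -0.074, -0.003], [-0.074, 0.997, 0.0], [0.003, 0.001, -1.0]]
ft_force: [-9.1, 2.0, 3.0]
grip_width: 0.0003
grasp_force: 0.0
```

play_rows(
  plan=[0, 0.001, 0, 0, 0, 0, 0.005, 0, 0.001, 0, 0, 0, 0, 0.005, 0, 0.001, 0, 0, 0, 0, 0.005],
)

```text
clock: 13.13
position: [0.5846, -0.1382, 0.1729]
tcp_rot: [[-0.996, -0.088, -0.004], [-0.088, 0.996, 0.0], [0.004, 0.001, -1.0]]
ft_force: [-10.3, 2.4, 4.3]
grip_width: 0.0
grasp_force: 0.0
```

play_rows(
  plan=[0, 0.0005, 0, 0, 0, 0, 0.003, 0, 0.0005, 0, 0, 0, 0, 0.003, 0, 0.0005, 0, 0, 0, 0, 0.003, 0, 0.0005, 0, 0, 0, 0, 0.003],
)

```text
clock: 13.47
position: [0.5868, -0.1382, 0.1729]
tcp_rot: [[-0.995, -0.1, -0.004], [-0.1, 0.995, 0.0], [0.004, 0.001, -1.0]]
ft_force: [-9.1, 1.1, 1.9]
grip_width: 0.0001
grasp_force: 0.0
```

play_rows(
  plan=[0, 0.0005, 0, 0, 0, 0, 0.003, 0, 0.0005, 0, 0, 0, 0, 0.003, 0, 0.0005, 0, 0, 0, 0, 0.003],
)

```text
clock: 13.72
position: [0.5886, -0.1383, 0.1729]
tcp_rot: [[-0.994, -0.109, -0.003], [-0.109, 0.994, 0.0], [0.003, 0.0, -1.0]]
ft_force: [-8.8, 0.3, 0.9]
grip_width: 0.0004
grasp_force: 0.0
```

play_rows(
  plan=[0, 0.0005, 0, 0, 0, 0, 0.003, 0, 0.0005, 0, 0, 0, 0, 0.003],
)

```text
clock: 13.88
position: [0.5893, -0.1383, 0.1729]
tcp_rot: [[-0.993, -0.115, -0.004], [-0.115, 0.993, 0.0], [0.003, 0.0, -1.0]]
ft_force: [-9.7, 1.1, 2.0]
grip_width: -0.0003
grasp_force: 0.0
```

play_rows(
  plan=[0, 0.0005, 0, 0, 0, 0, 0.003, 0, 0.0005, 0, 0, 0, 0, 0.003],
)

```text
clock: 14.05
position: [0.5902, -0.1384, 0.1729]
tcp_rot: [[-0.993, -0.121, -0.004], [-0.121, 0.993, 0.0], [0.004, 0.0, -1.0]]
ft_force: [-8.5, 0.8, 3.1]
grip_width: 0.0
grasp_force: 0.0
```

play_rows(
  plan=[0, 0.0005, 0, 0, 0, 0, 0.002, 0, 0.0005, 0, 0, 0, 0, 0.002],
)

```text
clock: 14.22
position: [0.5908, -0.1384, 0.1729]
tcp_rot: [[-0.992, -0.125, -0.005], [-0.125, 0.992, 0.0], [0.005, 0.001, -1.0]]
ft_force: [-13.2, 1.7, 5.1]
grip_width: -0.0
grasp_force: 0.0
```

play_rows(
  plan=[0, 0.0005, 0, 0, 0, 0, 0.002, 0, 0.0005, 0, 0, 0, 0, 0.002],
)

```text
clock: 14.38
position: [0.5908, -0.1388, 0.1726]
tcp_rot: [[-0.992, -0.128, -0.007], [-0.128, 0.992, -0.0], [0.007, 0.001, -1.0]]
ft_force: [-14.2, 0.3, 6.5]
grip_width: -0.0001
grasp_force: 0.0
```

play_rows(
  plan=[0, -0.001, -0.0001, 0, 0, 0, 0, 0, -0.001, -0.0001, 0, 0, 0, 0, 0, 0, 0, 0, 0, 0, 0],
)

```text
clock: 14.63
position: [0.5899, -0.1388, 0.1727]
tcp_rot: [[-0.992, -0.128, -0.004], [-0.128, 0.992, -0.0], [0.004, 0.0, -1.0]]
ft_force: [-9.7, 0.6, 0.4]
grip_width: -0.0003
grasp_force: 0.0
```

play_rows(
  plan=[0, -0.001, -0.0001, 0, 0, 0, 0, 0, -0.001, -0.0001, 0, 0, 0, 0, 0, 0, 0, 0, 0, 0, 0],
)

```text
clock: 14.88
position: [0.5882, -0.1389, 0.1726]
tcp_rot: [[-0.992, -0.129, -0.004], [-0.129, 0.992, -0.0], [0.004, 0.0, -1.0]]
ft_force: [-8.1, -0.3, -0.3]
grip_width: 0.0001
grasp_force: 0.0
```

play_rows(
  plan=[0, -0.001, -0.0001, 0, 0, 0, 0, 0, -0.001, -0.0001, 0, 0, 0, 0, 0, 0, 0, 0, 0, 0, 0],
)

```text
clock: 15.13
position: [0.5881, -0.1391, 0.1733]
tcp_rot: [[-0.992, -0.129, 0.0], [-0.129, 0.992, -0.0], [-0.0, -0.0, -1.0]]
ft_force: [-2.9, -0.1, -2.0]
grip_width: -0.0001
grasp_force: 0.0
```

play_rows(
  plan=[0, -0.002, -0.0003, 0, 0, 0, 0, 0, -0.002, -0.0003, 0, 0, 0, 0, 0, -0.005, -0.0006, 0, 0, 0, 0, 0, -0.01, -0.001, 0, 0, 0, 0, 0, -0.015, -0.002, 0, 0, 0, 0, 0, -0.015, -0.002, 0, 0, 0, 0, 0, -0.015, -0.002, 0, 0, 0, 0, 0, -0.015, -0.002, 0, 0, 0, 0, 0, 0, 0, 0, 0, 0, 0, 0, 0, 0, 0, 0, 0, 0],
)

```text
clock: 15.97
position: [0.5085, -0.1493, 0.1737]
tcp_rot: [[-0.992, -0.128, 0.001], [-0.128, 0.992, -0.0], [-0.001, -0.0, -1.0]]
ft_force: [0.9, 0.4, 0.6]
grip_width: 0.0001
grasp_force: 0.0
```

Run:
```python
from h import *
O=np.array([.6259,-.0474]);xs=np.array([.992,.1266]);yl=np.array([-.1266,.992])
for n in('scene','top'):
    im,d,c,T=snap(n);P=cloud(d,c,T);X=(P[...,:2]-O)@xs;Y=(P[...,:2]-O)@yl
    m=(abs(P[...,2]-.205)<.008)&(X<-.010)&(X>-.12)&(im.min(2)>120)&(abs(Y)<.14)
    W=onplane(c,T,np.argwhere(m)[:,::-1],.205)[:,:2]-O
    a,b=W@xs,W@yl
    for lo in(-.12,-.05,.0,.06): k=(b>lo)&(b<lo+.05);print(n,lo,k.sum(),np.percentile(a[k],[5,50,95]).round(4) if k.sum() else '')
    if n=='scene':cv2.imwrite('pics/s5.png',cv2.resize(im[180:400,150:420],(800,652))[:600,:,::-1])
print(robot.observe()['clock'],robot.observe()['ft_force'])
```

```text
scene -0.12 189 [-0.0314 -0.0229 -0.0143]
scene -0.05 193 [-0.0291 -0.0206 -0.0119]
scene 0.0 190 [-0.0274 -0.019  -0.0105]
scene 0.06 185 [-0.0257 -0.0173 -0.0087]
top -0.12 45 [-0.0345 -0.0256 -0.0188]
top -0.05 191 [-0.0338 -0.0256 -0.017 ]
top 0.0 192 [-0.0319 -0.0236 -0.0153]
top 0.06 195 [-0.0302 -0.0218 -0.0132]
16.0667 [-0.14148185  0.4850058  -0.28486102]
```

View pics/s5.png

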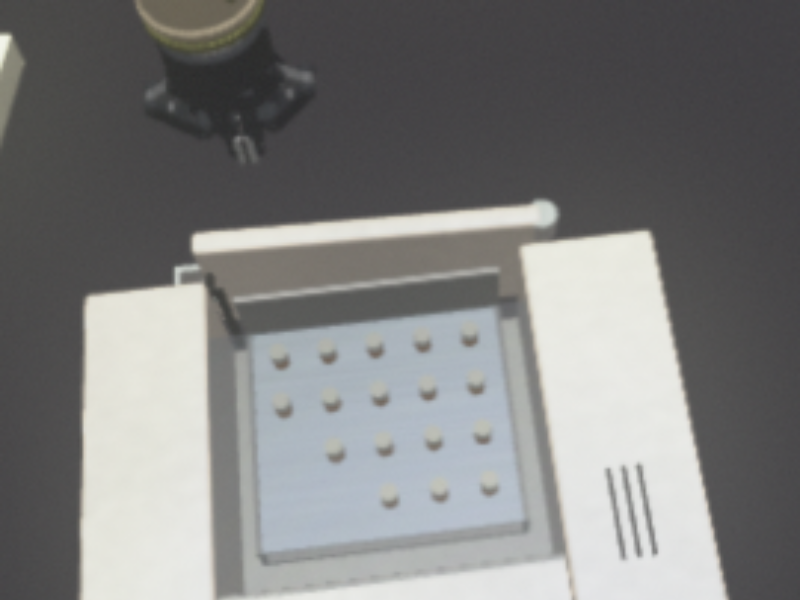

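The door stays shut at about 0.02–0.03 rad after release, with its top edge from (195,240) to (545,210). The tray is home behind it and the gripper is clear at (245,150).

```bash
python3 -c "
from station import robot
print(robot.hand_in())"
```

```text
the job is handed in; nothing more can be done
None
```

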